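# Raise the pop-up socket tower and hold it up

## Robot

A 6-joint arm with a two-finger parallel gripper is mounted at the origin on the work surface. World frame = base frame: x ahead of the robot, y to its left, z up, the work surface at z = 0. Lengths are in m, angles in rad, forces in N, time in s.
With the tool pointing down it reaches from about 0.275 to 0.75 m from the base axis. Payload 10.2 kg.
Tool frame: the origin (TCP) lies between the finger pads; the fingertips stand 17 mm ahead of it and the grasp point (between the pads) lies 2 mm behind it; z points along the fingers, y is the line along which they close (so a half turn about z gives the same grasp; the last joint's range is limited). The gripper opens to 88 mm and grips with 3 to 60 N. Pads are 18 mm wide; open, the fingers measure 123 mm over their backs; the gripper's body (75 mm by 187 mm) begins 45 mm behind the grasp point.
Start: joints at [-1.341, 0.313, 1.498, -0, 1.331, -0.223], TCP at [0.23, -0.472, 0.256] pointing down, gripper open.
Joint ranges: [-2.94, 2.94], [-0.97, 2.17], [0.19, 2.56], [-1.23, 4.37], [0.02, 3.11], [-2.88, 2.88]. Speed limits (rad/s): [2.39, 2.39, 3.01, 3.14, 3.14, 3.14].

## Interface

Orientations are given as a 3x3 rotation matrix whose columns are the frame's x, y, z axes.
In Python, from rig import * gives the robot as it stands. The module is installed in compiled form; this text tells all that it offers.
- The arm moves only by the shell command python3 -m crank 'ROWS' [FORCE]. ROWS is JSON, a list of rows, each a list of 5 numbers: the shift along the tool's x, y, z in cm, then the turn about the tool's z in degrees, then the closure, from 0 (fully open) to 1 (shut). A call has 1 to 10 rows; each row is the pose to reach, as a shift and turn from the pose commanded when the call began, along the tool's axes at that moment; what a row does not reach only later rows make up. A row lasts 1/10 s, in which the tool goes at most 50 mm and 8.59 degrees, less where a joint would pass 70% of its speed; a pose out of reach is approached as far as the arm can. A call with a gripper value outside its range is refused whole. The fingers move at their own pace and stop on an object; FORCE is the grip in N (left out, the last holds). Time passes only in rows, so rows that repeat a pose let the fingers close. It gives the time, the measured TCP pose, the force, the opening and the grip force at its end, in the units of the state.
- get_state(): the state, without advancing time (a new reading comes with each control period).
- read_camera(name): name is "scene" or "top"; returns a dict with "image" (420x560x3 uint8, red, green, blue), "fovy" (degrees; the focal length in pixels is half the picture's height over the tangent of half this angle, whatever the lens; pixels are square), "cx", "cy" (the principal point, pixels), "world_from_camera" (4x4, takes a point from camera to world coordinates). Camera axes: x right, y down, z forward; pixel columns grow to the right and rows downward; lengths in m; the calibration is good to about 2 mm. A picture is of the moment at which its call begins. There is no depth.
- sign_off(): hands the job in; it is judged then, once.
Trained networks look in the newest picture that a camera, given by its name, has taken for a name from the list of things; names that differ only in an ending like _2 or _b are one class to them, and where a whole thing is asked for, a point or a joint stands for the part that bears it (a point fixed in the world has none). Each returns a list of dicts, best first, with "confidence" (0 to 1); they miss things now and then, are a little off and sometimes report something else, mostly with a low value. They report only what shows in the picture. A call takes as long as a camera call.
- outline_of(camera, target): "region" (420x560 bool, what is visible of it) and "extent" ([left, top, right, bottom] in pixels, round what is visible of it).
The state is a dict: "time_s": time; "joint_pos": joint angles; "joint_velocities": joint speeds; "joint_efforts": joint torques, N m; "tool_pos": TCP position; "tool_rot": TCP orientation; "force": force on the tool from outside, world axes, zero at the start; "ft_torque": the same for the moment, N m; "grip_width": opening from 0.0 (shut) to 1.0 (fully open); "grip_force": force on a finger pad.
Only numpy, scipy, OpenCV 4.12 (cv2) and the standard library are available. Lean on these libraries where they do the work, as an engineer would, in place of code of your own. Each camera call takes 0.05 s, during which the arm holds its last target. There are 200 camera calls.

## Task

Press the round release button of the pop-up socket tower in the worktop so that its top springs up, then take hold of the top section and pull the tower up past its first stop until both sections are fully out at the second stop. Finish while still gripping the top section and holding the tower fully out, as it sinks when let go. Leave the square power switch unpressed and do not shift the glass, the cup and the spoon beside the unit.

Things in the scene. Friction and masses are not known exactly. Their poses are not given: they have to be found in the camera images.
- unit: pop-up socket unit, fixed, any yaw: aluminium plate 230 (x) by 96 (y) by 6 mm, the round tower in its middle in a dark collar 84 mm wide, 10 mm high. Origin: on the worktop, on the tower's axis; x points to the round release button (80 mm off), the square switch is 80 mm the other way, z up. Along its y both sides of the tower are free for fingers (nothing higher than the collar within 95 mm)
- release (a joint): travel of the round steel release button: 0 = out, 0.006 m = fully down (about 5 N); it springs back. Beyond about 4.5 mm it frees the latch and a spring lifts the tower's upper section at once
- release_top (a point): centre of the top of the round release button (26 mm wide), 18 mm above the worktop when out; it is pressed straight down
- power (a joint): travel of the square power switch, 0 = out, 0.006 m = fully down; leave it alone
- power_top (a point): centre of the top of the square power switch (26 mm wide), 18 mm above the worktop, on the other side of the tower
- upper (a joint): how far the upper section (aluminium tube 50 mm wide, dark round sockets on its +x and -x sides) stands out of the lower one: 0 = sunk, latched, its top 14 mm above the worktop; when released it springs up to 0.035-0.055 m and can be gripped; 0.10 m = its stop (the first stop), reached with up to 10 N. Let go, it sinks back to about 0.045
- lower (a joint): how far the lower section (tube 60 mm wide) stands out of the collar: 0 = sunk, its rim 12 mm above the worktop; 0.10 m = fully out (the second stop). Stiff: it follows only when the upper section, at its own stop, is pulled with about 14 N. The tower's top is 14 mm + upper + lower above the worktop, 214 mm fully out
- upper_top (a point): centre of the top of the upper section, on the tower's axis
- tumbler: a clear glass tumbler, 72 mm wide, 90 mm high, standing near the unit; origin at the centre of its underside
- cup: a small white espresso cup with an ear, 62 mm wide, 56 mm high, standing near the unit; origin at the centre of its underside
- spoon: a steel spoon 140 mm long lying near the unit; origin under its middle, x along it

How it is judged:
By the outcome, as a careful person would: the job done as asked, in the order asked, and still so for the second after the job is handed in, while the arm keeps its last pose, push and grip.
It also fails if it takes over 48 s, if anything falls off the work surface, if the arm or the gripper's body presses on something with over 40 N, if the wrist force passes 120 N, or if a joint passes its speed limit or range.

## Working session

There is one attempt and no reset: what is moved stays moved. The work goes in short steps, Python scripts to look and compute and a shell command to move; the robot and the scene stay as the last step left them, time stands still between calls to the robot, and variables do not carry over. Pictures are saved under pics/ and viewed, at most 10 in all, crops included, and the job is handed in when it is done.

```bash
mkdir -p pics; cat > h.py <<'E'
from rig import *
import numpy as np, cv2
def f(c): return c["image"].shape[0]/2/np.tan(np.radians(c["fovy"])/2)
def pix2w(c,u,v,z):
    T=np.array(c["world_from_camera"]); d=T[:3,:3]@np.array([(u-c["cx"])/f(c),(v-c["cy"])/f(c),1]); o=T[:3,3]
    return o+d*(z-o[2])/d[2]
def w2pix(c,p):
    T=np.array(c["world_from_camera"]); q=T[:3,:3].T@(np.array(p)-T[:3,3]); return q[:2]/q[2]*f(c)+[c["cx"],c["cy"]]
E
python3 - <<'E'
from h import *
np.set_printoptions(precision=4,suppress=True)
ims=[]
for n in("top","scene"):
    c=read_camera(n); im=cv2.cvtColor(c["image"],cv2.COLOR_RGB2BGR); cv2.imwrite(f"pics/{n}0.png",im)
    print(n,c["fovy"],c["cx"],c["cy"],np.array(c["world_from_camera"])[:3])
    for t,z in(("unit",.006),("release",.018),("power",.018),("upper",.014),("tumbler",.09),("cup",.056),("spoon",.003)):
        for o in outline_of(n,t)[:2]:
            m=o["region"]; v,u=np.nonzero(m)
            if len(u)==0: continue
            print(t,round(o["confidence"],2),o["extent"],len(u),u.mean().round(1),v.mean().round(1),pix2w(c,u.mean(),v.mean(),z))
print(get_state()["tool_rot"])
E
```

```text
top 52.240938682773866 278.0272990541115 207.87568404944608 [[-0.0245 -0.9863  0.1631  0.4261]
 [-0.9992  0.0294  0.0275  0.0467]
 [-0.0319 -0.1623 -0.9862  0.7599]]
unit 0.7 [321.6, 166.4, 438.0, 302.1] 7165 377.8 231.8 [ 0.503  -0.1065  0.006 ]
release 0.57 [347.1, 261.3, 359.2, 276.4] 140 354.9 268.6 [ 0.44   -0.0612  0.018 ]
release 0.42 [321.3, 168.1, 434.9, 303.5] 7189 377.6 232.0 [ 0.5015 -0.1036  0.018 ]
power 0.8 [392.9, 185.7, 412.4, 202.0] 213 402.9 191.9 [ 0.5706 -0.152   0.018 ]
upper 0.83 [365.7, 214.7, 394.7, 247.4] 632 379.2 230.3 [ 0.5047 -0.1073  0.014 ]
tumbler 0.77 [455.0, 248.1, 520.1, 296.0] 2363 486.6 272.2 [ 0.4281 -0.2501  0.09  ]
cup 0.75 [292.4, 125.1, 336.6, 175.6] 1308 315.2 151.4 [0.6378 0.0008 0.056 ]
spoon 0.79 [247.6, 199.6, 310.5, 263.4] 1132 274.7 234.1 [0.5043 0.075  0.003 ]
spoon 0.73 [321.1, 167.3, 435.9, 303.4] 7182 377.8 232.0 [ 0.5029 -0.1069  0.003 ]
scene 44.47347377031075 282.5086620773165 196.82759812944684 [[-0.4041  0.7686 -0.4959  1.0697]
 [ 0.9147  0.3421 -0.2152  0.2718]
 [ 0.0042 -0.5406 -0.8413  0.8924]]
unit 0.97 [171.8, 125.2, 279.7, 195.2] 3900 224.2 159.7 [ 0.5113 -0.1079  0.006 ]
release 0.45 [253.9, 137.1, 264.4, 145.0] 82 258.1 140.3 [ 0.4421 -0.0594  0.018 ]
power 0.47 [182.0, 165.5, 199.9, 178.4] 178 191.5 171.2 [ 0.5732 -0.1513  0.018 ]
upper 0.53 [214.0, 147.3, 238.4, 163.8] 329 225.5 155.5 [ 0.5051 -0.107   0.014 ]
tumbler 0.77 [157.6, 75.5, 192.9, 125.0] 1338 178.0 97.0 [ 0.4566 -0.2376  0.09  ]
cup 0.96 [224.9, 198.8, 254.4, 252.2] 1184 240.6 220.7 [0.6574 0.0074 0.056 ]
spoon 0.64 [268.9, 171.3, 331.7, 198.7] 647 302.1 184.8 [0.5013 0.0696 0.003 ]
[[ 0.8992  0.4375  0.    ]
 [ 0.4375 -0.8992 -0.    ]
 [ 0.      0.     -1.    ]]
```

View pics/top0.png

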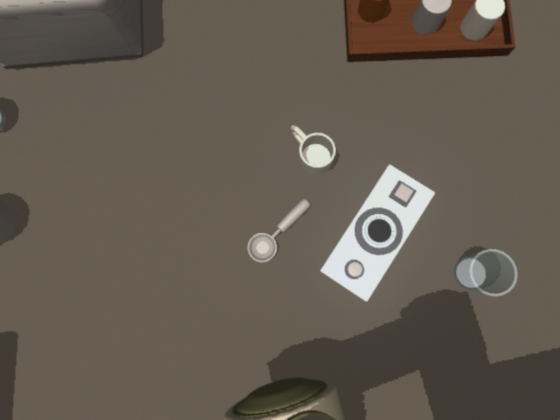

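View pics/scene0.png

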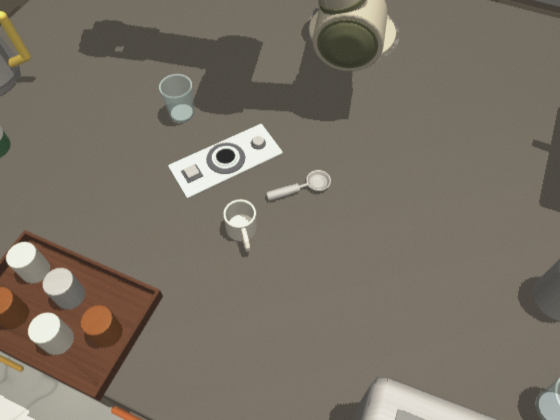

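The top view shows the round button at (355,269), the tower at (379,231), the square switch at (403,192), the glass at (487,272) and the cup at (317,152). The scene view agrees: button (258,140), tower (225,156), switch (191,171). The tower axis is therefore near (0.505,-0.107) and the unit's x points at about 145°. I'll move above the release button with the gripper shut, turning to the grasp yaw.

```bash
python3 -m crank '[[3.7,-2.8,0,-8.5,1],[7.4,-5.6,0,-17,1],[11.1,-8.4,0,-25.5,1],[14.8,-11.2,0,-34,1],[18.5,-14,0,-42.5,1],[22.2,-16.8,0,-51,1],[25.9,-19.6,0,-59.5,1],[29.6,-22.4,0,-68,1],[33.3,-25.2,0,-76.5,1],[36.9,-27.8,0,-85,1]]' 30
python3 -m crank '[[0,0,2,-8.5,1],[0,0,4,-17,1],[0,0,6,-25.5,1],[0,0,8,-34,1],[0,0,10,-34,1],[0,0,12,-34,1],[0,0,12,-34,1],[0,0,12,-34,1]]'
python3 -c "
from h import *
s=get_state();R=np.array(s['tool_rot']);p=np.array(s['tool_pos']);print(R.round(3),p,s['joint_pos'],s['grip_width'])
print('to release cm',R.T@(np.array([.440,-.061,.018+.017])-p)*100,'yaw y',np.degrees(np.arctan2(R[1,1],R[0,1])))"
```

```text
time_s: 1.8
tool_pos: [0.4404, -0.0587, 0.256]
tool_rot: [[-0.363, 0.932, 0.001], [0.932, 0.363, -0.0], [-0.001, 0.001, -1.0]]
force: [0.9, -0.0, -0.5]
grip_width: 0.114
grip_force: 0.0
time_s: 2.6
tool_pos: [0.4401, -0.0608, 0.1362]
tool_rot: [[-0.819, 0.574, 0.0], [0.574, 0.819, -0.0], [-0.0, 0.0, -1.0]]
force: [0.3, -0.8, -0.1]
grip_width: 0.002
grip_force: 0.0
[[-0.819  0.574  0.   ]
 [ 0.574  0.819 -0.   ]
 [-0.     0.    -1.   ]] [ 0.4400667  -0.06077247  0.13624099] [-4.02104496e-01  2.81596897e-01  1.88647275e+00 -1.33571390e-05
  9.73367084e-01 -1.36104982e+00] 0.002057076248387468
to release cm [-6.04126570e-03 -2.26755450e-02  1.01240993e+01] yaw y 54.943950439923135
```

```bash
python3 -m crank '[[0,0,4,0,1],[0,0,8,0,1],[0,0,9.6,0,1],[0,0,10,0,1],[0,0,10.3,0,1],[0,0,10.5,0,1],[0,0,10.65,0,1],[0,0,10.65,0,1]]'
python3 - <<'E'
from h import *
c=read_camera("scene"); cv2.imwrite("pics/s1.png",cv2.resize(cv2.cvtColor(c["image"],cv2.COLOR_RGB2BGR)[80:260,130:370],None,fx=3,fy=3))
print([(o["confidence"],o["extent"]) for o in outline_of("scene","upper")])
E
```

```text
time_s: 3.4
tool_pos: [0.4404, -0.0608, 0.0303]
tool_rot: [[-0.819, 0.574, 0.002], [0.574, 0.819, -0.001], [-0.002, 0.0, -1.0]]
force: [-2.4, 0.9, 4.5]
grip_width: 0.008
grip_force: 2.1
[(0.76, [212.2, 136.1, 240.8, 163.0])]
```

View pics/s1.png

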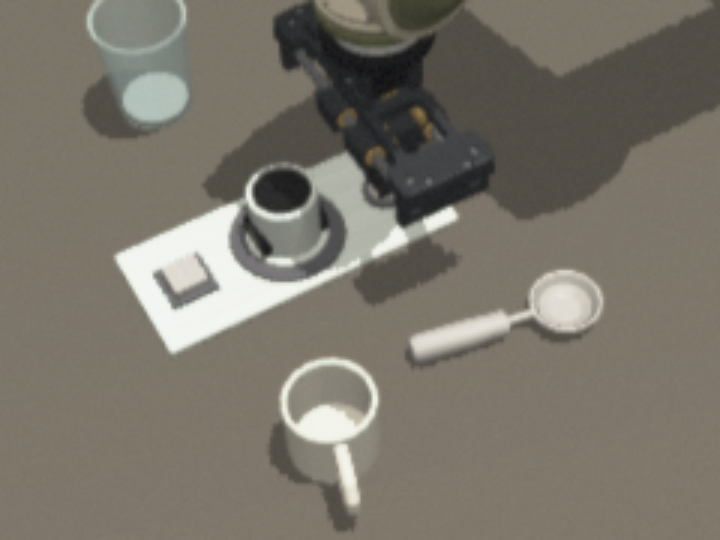

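The tower sprang up: its top is at (282,190) in the crop, and the switch, glass, cup and spoon are untouched. Next I'll raise the tool, open the gripper and go over the tower.

```bash
python3 -m crank '[[0,0,-4,0,1],[0,0,-8,0,1],[0,0,-12,0,0.8],[-3,0,-12,0,0],[-6,0,-12,0,0],[-8,0,-12,0,0],[-8,0,-12,0,0],[-8,0,-12,0,0],[-8,0,-12,0,0],[-8,0,-12,0,0]]'
python3 - <<'E'
from h import *
np.set_printoptions(precision=4,suppress=True)
s=get_state();p=np.array(s['tool_pos']);R=np.array(s['tool_rot']);print(p,s['grip_width'])
for n in("top","scene"):
    c=read_camera(n); cv2.imwrite(f"pics/{n}2.png",cv2.resize(cv2.cvtColor(c["image"],cv2.COLOR_RGB2BGR),None,fx=1.4,fy=1.4))
    for o in outline_of(n,"upper"):
        print(n,o["confidence"],o["extent"])
for z in(.045,.05,.055,.06,.065):print(z,w2pix(c,[.505,-.107,z]))
E
```

```text
time_s: 4.5
tool_pos: [0.5049, -0.1061, 0.1494]
tool_rot: [[-0.819, 0.574, 0.0], [0.574, 0.819, 0.0], [-0.0, 0.0, -1.0]]
force: [0.0, 0.3, 1.0]
grip_width: 0.707
grip_force: 0.0
[ 0.5049 -0.1061  0.1494] 0.7072354831854001
scene 0.81 [212.4, 137.0, 240.5, 165.5]
scene 0.72 [155.5, 74.5, 194.4, 121.9]
0.045 [224.2468 146.3988]
0.05 [224.0279 144.9034]
0.055 [223.8073 143.3961]
0.06 [223.5849 141.8769]
0.065 [223.3608 140.3456]
```

View pics/scene2.png

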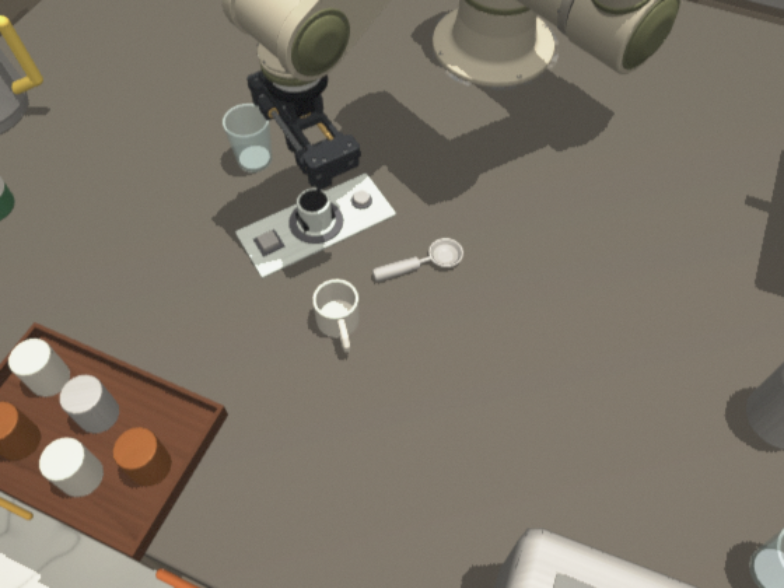

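The picture shows the gripper above the tower (top at about (313,200) in the enlarged view), with the neighbours in place. The tower top is about 50 mm high. I'll finish opening, descend and grip.

```bash
python3 -m crank '[[0,0,0,0,0],[0,0,0,0,0],[0,0,0,0,0],[0,0,3,0,0],[0,0,6,0,0],[0,0,8.5,0,0],[0,0,10.5,0,0],[0,0,11.5,0,0],[0,0,11.5,0,0]]'
python3 -m crank '[[0,0,0,0,0.3],[0,0,0,0,0.5],[0,0,0,0,0.7],[0,0,0,0,0.7],[0,0,0,0,0.7],[0,0,0,0,0.7],[0,0,0,0,0.7],[0,0,0,0,0.7]]' 50
```

```text
time_s: 5.6
tool_pos: [0.5049, -0.1065, 0.0334]
tool_rot: [[-0.819, 0.574, -0.002], [0.574, 0.819, 0.001], [0.002, -0.0, -1.0]]
force: [-0.1, 0.9, 0.1]
grip_width: 1.003
grip_force: 0.0
time_s: 6.4
tool_pos: [0.5052, -0.1069, 0.0342]
tool_rot: [[-0.819, 0.574, -0.0], [0.574, 0.819, -0.0], [-0.0, -0.001, -1.0]]
force: [-2.5, -4.2, 0.1]
grip_width: 0.555
grip_force: 50.0
```

```bash
python3 -m crank '[[0,0,-0.5,0,0.7],[0,0,-1.2,0,0.7],[0,0,-2,0,0.7],[0,0,-2.8,0,0.7],[0,0,-3.6,0,0.7],[0,0,-4.4,0,0.7],[0,0,-5,0,0.7],[0,0,-5.5,0,0.7],[0,0,-5.8,0,0.7],[0,0,-5.8,0,0.7]]' 55
python3 -m crank '[[0,0,-0.3,0,0.7],[0,0,-0.6,0,0.7],[0,0,-1,0,0.7],[0,0,-1.4,0,0.7],[0,0,-1.8,0,0.7],[0,0,-2.2,0,0.7],[0,0,-2.6,0,0.7],[0,0,-3,0,0.7],[0,0,-3,0,0.7],[0,0,-3,0,0.7]]'
```

```text
time_s: 7.4
tool_pos: [0.5052, -0.107, 0.0916]
tool_rot: [[-0.819, 0.574, -0.0], [0.574, 0.819, -0.0], [0.0, -0.001, -1.0]]
force: [0.4, -5.7, -8.7]
grip_width: 0.556
grip_force: 54.9
time_s: 8.4
tool_pos: [0.5052, -0.1069, 0.1214]
tool_rot: [[-0.819, 0.574, -0.001], [0.574, 0.819, -0.0], [0.0, -0.001, -1.0]]
force: [1.3, -5.7, -8.6]
grip_width: 0.557
grip_force: 54.9
```

```bash
python3 - <<'E'
from h import *
c=read_camera("scene"); cv2.imwrite("pics/s3.png",cv2.resize(cv2.cvtColor(c["image"],cv2.COLOR_RGB2BGR)[40:220,120:340],None,fx=3.3,fy=3.3,interpolation=cv2.INTER_CUBIC))
for t in("upper","lower"):
    for o in outline_of("scene",t): print(t,o["confidence"],o["extent"])
for z in(.012,.05,.08,.1,.112,.137,.15): print(z,w2pix(c,[.505,-.107,z]).round(1),((w2pix(c,[.505,-.107,z])-[120,40])*3.3).round())
E
```

```text
upper 0.56 [204.5, 110.5, 238.7, 156.0]
lower 0.88 [204.9, 108.5, 239.1, 165.0]
lower 0.26 [250.5, 138.7, 263.2, 148.8]
0.012 [225.6 156. ] [349. 383.]
0.05 [224.  144.9] [343. 346.]
0.08 [222.7 135.7] [339. 316.]
0.1 [221.7 129.3] [336. 295.]
0.112 [221.2 125.3] [334. 282.]
0.137 [219.9 116.9] [330. 254.]
0.15 [219.3 112.3] [328. 239.]
```

View pics/s3.png

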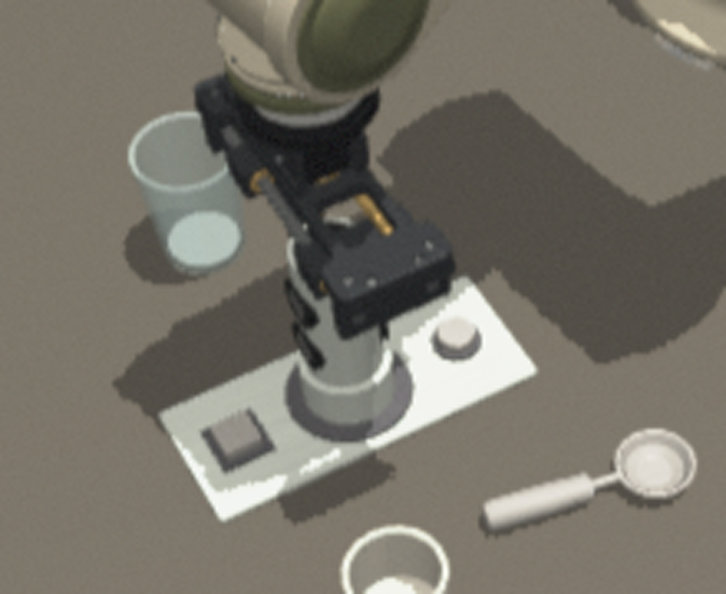

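The image shows the upper section at its stop and the lower rim about 20 mm out of the collar at (345,375). The glass, cup and spoon are unmoved. I'll keep pulling, and slow down near the second stop to watch the force.

```bash
python3 -m crank '[[0,0,-0.6,0,0.7],[0,0,-1.3,0,0.7],[0,0,-2,0,0.7],[0,0,-2.7,0,0.7],[0,0,-3.4,0,0.7],[0,0,-4.1,0,0.7],[0,0,-4.8,0,0.7],[0,0,-5.4,0,0.7],[0,0,-5.8,0,0.7]]'
python3 -m crank '[[0,0,-0.2,0,0.7],[0,0,-0.4,0,0.7],[0,0,-0.6,0,0.7],[0,0,-0.6,0,0.7]]'
python3 -m crank '[[0,0,-0.2,0,0.7],[0,0,-0.4,0,0.7],[0,0,-0.4,0,0.7]]'
```

```text
time_s: 9.45
tool_pos: [0.5051, -0.1069, 0.1789]
tool_rot: [[-0.818, 0.575, -0.001], [0.575, 0.818, -0.0], [0.001, -0.001, -1.0]]
force: [3.4, -6.3, -14.0]
grip_width: 0.557
grip_force: 54.9
time_s: 9.85
tool_pos: [0.5052, -0.1069, 0.1849]
tool_rot: [[-0.819, 0.574, -0.001], [0.574, 0.819, -0.0], [0.001, -0.001, -1.0]]
force: [2.0, -5.3, -12.4]
grip_width: 0.554
grip_force: 54.9
time_s: 10.15
tool_pos: [0.5052, -0.1069, 0.1889]
tool_rot: [[-0.819, 0.574, -0.001], [0.574, 0.819, -0.0], [0.001, -0.001, -1.0]]
force: [2.2, -5.5, -10.8]
grip_width: 0.551
grip_force: 54.9
```

```bash
python3 -m crank '[[0,0,-0.2,0,0.7],[0,0,-0.3,0,0.7],[0,0,-0.3,0,0.7]]' 60
python3 -m crank '[[0,0,-0.2,0,0.7],[0,0,-0.3,0,0.7],[0,0,-0.3,0,0.7]]'
python3 - <<'E'
from h import *
c=read_camera("scene"); cv2.imwrite("pics/s4.png",cv2.resize(cv2.cvtColor(c["image"],cv2.COLOR_RGB2BGR)[40:220,120:340],None,fx=3.3,fy=3.3,interpolation=cv2.INTER_CUBIC))
for t in("upper","lower"):
    for o in outline_of("scene",t): print(t,o["confidence"],o["extent"])
for z in(.012,.08,.1,.112,.15,.2,.214): print(z,((w2pix(c,[.505,-.107,z])-[120,40])*3.3).round())
r=.03
print("front rim pts z=.112",[((w2pix(c,[.505+r*np.cos(a),-.107+r*np.sin(a),.112])-[120,40])*3.3).round() for a in (0,.5,1)])
E
```

```text
time_s: 10.45
tool_pos: [0.5051, -0.1069, 0.1911]
tool_rot: [[-0.818, 0.575, -0.002], [0.575, 0.818, 0.0], [0.002, -0.001, -1.0]]
force: [5.9, -6.6, -18.3]
grip_width: 0.553
grip_force: 59.9
time_s: 10.75
tool_pos: [0.505, -0.1069, 0.1914]
tool_rot: [[-0.818, 0.575, -0.004], [0.575, 0.818, 0.002], [0.004, -0.001, -1.0]]
force: [14.9, -10.5, -40.5]
grip_width: 0.555
grip_force: 59.9
upper 0.81 [202.7, 81.6, 236.3, 136.8]
lower 0.56 [200.4, 81.3, 241.0, 166.5]
lower 0.31 [224.5, 200.5, 257.1, 254.4]
0.012 [349. 383.]
0.08 [339. 316.]
0.1 [336. 295.]
0.112 [334. 282.]
0.15 [328. 239.]
0.2 [319. 178.]
0.214 [316. 160.]
front rim pts z=.112 [array([310., 317.]), array([335., 320.]), array([359., 314.])]
```

View pics/s4.png

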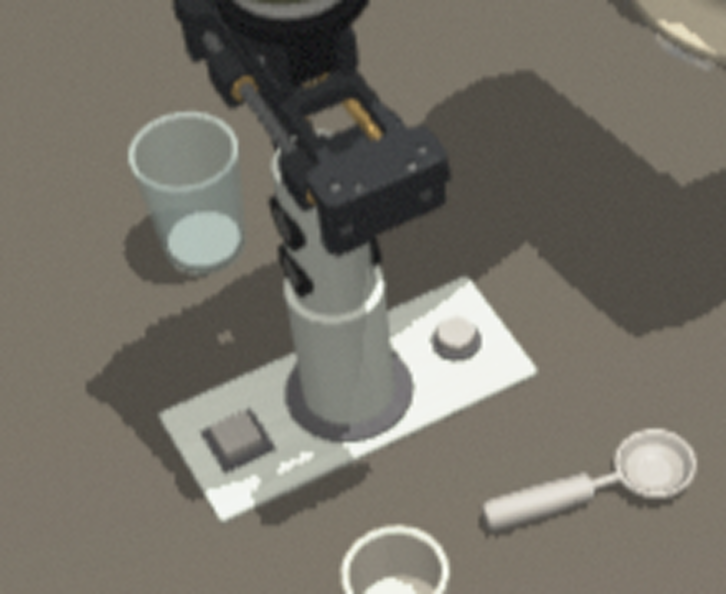

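The lower rim's front edge is at (335,318) against (335,320) predicted for z=0.112. The pull force also climbed steeply with hardly any motion, so the tower is at the second stop. I'll ease the pull slightly and hold.

```bash
python3 -m crank '[[0,0,0.15,0,0.7],[0,0,0.15,0,0.7],[0,0,0.15,0,0.7],[0,0,0.15,0,0.7],[0,0,0.15,0,0.7]]' 60; python3 -m crank '[[0,0,0,0,0.7],[0,0,0,0,0.7],[0,0,0,0,0.7],[0,0,0,0,0.7],[0,0,0,0,0.7],[0,0,0,0,0.7],[0,0,0,0,0.7],[0,0,0,0,0.7]]'
```

```text
time_s: 11.4
tool_pos: [0.5051, -0.1069, 0.1913]
tool_rot: [[-0.818, 0.575, -0.003], [0.575, 0.818, 0.001], [0.003, -0.001, -1.0]]
force: [10.2, -7.4, -29.1]
grip_width: 0.553
grip_force: 60.0
time_s: 12.2
tool_pos: [0.5051, -0.1069, 0.1913]
tool_rot: [[-0.818, 0.575, -0.003], [0.575, 0.818, 0.001], [0.003, -0.001, -1.0]]
force: [10.3, -7.0, -29.0]
grip_width: 0.555
grip_force: 60.0
```

The pull is steady at 29 N with no slip, so I'm handing in.

```bash
python3 -c "
from rig import *
print(sign_off())"
```

```text
the job is handed in; nothing more can be done
None
```

The job is handed in: I pressed the release button and pulled the tower to its second stop, where the gripper still holds it with a steady 29 N pull; I never touched the power switch, and the glass, cup and spoon showed no shift in the pictures.

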